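# Unpin the basket base and park the pin in the tool rest

## Task

In the basket maker's workshop, draw the red-handled pin right out of the sloping board that it pins the basket base to. Park it upright in the side notch of the wooden tool rest, neck well inside the notch and collar resting on the green plate, and let go. Leave the basket base lying where it is on the board, and do not shift the jar, the bowl or the wood block.

Things in the scene. Friction and masses are not known exactly. Their poses are not given: they have to be found in the camera images.
- pin: Headed pin, 118 mm long, 0.12 kg, round about its z axis (tip to handle). Origin: on the axis, in the underside of its brass collar (34 mm diameter, z 0 to 6 mm). Below: thin steel neck 9 mm diameter, z 0 to -22; thick shank 16 mm diameter to z -62 mm, tip tapered. Starts fully home, leaning 30 degrees with the board, collar on the base. Nothing latches it: pull 62 mm or more along +z.
- pin_grip (a point): Middle of the pin's red cylindrical handle, 34 mm above its origin on its axis. Handle 28 mm diameter, from z 6 to 50 mm, tapering to 22 mm at the end, z 56 mm. Grip it across any diameter, coming from the handle end.
- pin_tip (a point): Lower end of the pin, on its axis, 62 mm below its origin.
- board: Plywood lapboard 240 x 240 x 36 mm on a fixed stand, sloping 30 degrees, low edge on its -x side (roughly towards the robot). z: normal of its face; y: level. Origin: centre of its underside, 75 mm above the table. On the face (z 36 mm) a ledge 12 mm wide, 16 mm tall runs along y at x -91 mm.
- bore (a point): Centre of the bore's mouth in the board's upper face. The bore, 18 mm diameter, goes right through along the board's z.
- base: Loose square basket base, plywood 170 x 170 x 8 mm, 0.22 kg, lying on the board's face against the ledge. Origin: centre of its underside; z: its normal. A 20 mm hole in its centre takes the pin. Along its edges, 76 mm from the centre lines, stand stake stubs 6 mm thick up to z 35 mm with two woven rows.
- rest: Fixed wooden tool rest, left or right of the board. Origin: on the table; x runs into the notch. Level green plate 72 mm wide (y), 10 mm thick, top at z 100 mm, from x -30 to +70 mm. Under it: a foot, top at z 15 mm, x -45 to +85, y within 50 mm, and a column at x 40 to 70; otherwise free.
- notch (a point): Where the pin's origin belongs when parked: on the notch's centre line, level with the plate's top. Axes as the rest. The notch is a straight slot 13.5 mm wide through the plate, open at the front edge 40 mm before this point, blind 15 mm beyond it. Neck passes, shank and collar do not: slide in along +x, plate between collar and shank, then lower the collar onto it.
- mouth (a point): Open front of the notch, level with the plate's top, 55 mm before point notch on its centre line. Here two guides flare the opening to about 30 mm; nothing stands in front of it.
- jar: Loose blue ceramic jar with sticks, 84 mm diameter, 95 mm tall (sticks to 145 mm). Origin: centre of the underside. Bystander.
- bowl: Loose terracotta bowl, 100 mm diameter, 45 mm tall. Origin: centre of the underside. Bystander.
- block: Loose wood block 90 x 55 x 35 mm. Origin: centre of the underside. Bystander.
Things that resemble listed ones, but are neither listed nor needed, are in the scene too. There is more than one size of the pin; the job needs the smaller. Leave any blue look-alike of the base alone.

How it is judged:
By the outcome, as a careful person would: the job done as asked, in the order asked, and still so for the second after the job is handed in, with the robot touching nothing.
It also fails if it takes over 42 s, if anything falls off the work surface, if the arm or the gripper's body presses on something with over 40 N, if the wrist force passes 120 N, or if a joint passes its speed limit or range.

## Robot

A 6-joint arm with a two-finger parallel gripper is mounted at the origin on the work surface. World frame = base frame: x ahead of the robot, y to its left, z up, the work surface at z = 0. Lengths are in m, angles in rad, forces in N, time in s.
With the tool pointing down it reaches from about 0.25 to 0.775 m from the base axis. Payload 4 kg.
Tool frame: the origin (TCP) lies midway between the tips of the shut fingers; the grasp point (between the pads) lies 19 mm behind it; z points along the fingers, y is the line along which they close (so a half turn about z gives the same grasp; the last joint's range is limited). The gripper opens to 94 mm and grips with 3 to 60 N. Pads are 16 mm wide; open, the fingers measure 119 mm over their backs; the gripper's body (75 mm by 177 mm) begins 78 mm behind the grasp point.
Start: joints at [1.118, 0.087, 1.371, -0, 1.684, -0.103], TCP at [0.189, 0.517, 0.184] pointing down, gripper open.
Joint ranges: [-3.1, 3.1], [-0.76, 2.03], [0.27, 2.55], [-1.08, 4.22], [0.17, 2.65], [-2.57, 2.57]. Speed limits (rad/s): [2.79, 2.79, 3.14, 3.14, 3.14, 3.14].

## Interface

Orientations are given as [roll, pitch, yaw] about the fixed x, y, z axes, in that order (R = Rz(yaw) Ry(pitch) Rx(roll)).
In Python, from bench import robot gives the robot as it stands. The module is installed in compiled form; this text tells all that it offers.
- The arm moves only by the tool arm_command, never from a script. Its argument "targets" is a list of rows, each a list of 4 numbers: the shift along the world's x, y, z as a fraction of full scale, then the turn about the world's z as a fraction of full scale. A call has 1 to 8 rows; each row is the pose to reach, as a shift and turn from the pose commanded when the call began; what a row does not reach only later rows make up. Full scale, the value 1, is 0.5 m for a shift and 120 degrees for a turn. A row lasts 1/12 s, in which the tool goes at most 41.7 mm and 7.16 degrees, less where a joint would pass 70% of its speed; a pose out of reach is approached as far as the arm can. A call with a number of a shift or a turn outside -1 to 1 is refused whole. A call with a gripper value outside its range is refused whole. "claw" is the closure, from 0 (fully open) to 1 (shut), set as the call begins (left out, the last holds). The fingers move at their own pace and stop on an object; the grip force is fixed at half the most. Time passes only in rows, so rows that repeat a pose let the fingers close. It gives the time, the measured TCP pose, the force, the opening and the grip force at its end, in the units of the state.
- robot.get_obs(): the state, without advancing time (a new reading comes with each control period).
- robot.snapshot(name): name is "scene" or "side" or "wrist"; returns the picture (400x640x3 uint8, red, green, blue); there is no depth.
- robot.camera_info(name): a dict with "vfov" (degrees; the focal length in pixels is half the picture's height over the tangent of half this angle, whatever the lens; pixels are square), "cx", "cy" (the principal point, pixels), "extrinsics" (4x4, takes a point from camera to world coordinates); the wrist camera has in their place "T_tool_cam" (4x4, takes a point from camera to tool coordinates, whose origin is the TCP and whose axes are the flange's). Camera axes: x right, y up, looking along -z (the intrinsics and any distortion apply to the point x, -y, -z); pixel columns grow to the right and rows downward; lengths in m; the calibration is good to about 2 mm. A picture is of the moment at which its call begins: read the wrist's pose just before it. camera_info takes no time and is no camera call.
- robot.close_job(): hands the job in; it is judged then, once.
The state is a dict: "time": time; "joint_positions": joint angles; "qvel": joint speeds; "joint_torque": joint torques, N m; "tool_pos": TCP position; "ee_rot": TCP orientation; "wrist_force": force on the tool from outside, world axes, zero at the start; "wrist_torque": the same for the moment, N m; "width": finger opening in m; "finger_force": force on a finger pad.
Only numpy, scipy, OpenCV 4.12 (cv2) and the standard library are available. Lean on these libraries where they do the work, as an engineer would, in place of code of your own. Each camera call takes 0.05 s, during which the arm holds its last target. There are 200 camera calls.

## Working session

There is one attempt and no reset: what is moved stays moved. The work goes in short steps, Python scripts to look and compute and a tool call to move; the robot and the scene stay as the last step left them, time stands still between calls to the robot, and variables do not carry over. Pictures are saved under pics/ and viewed, at most 11 in all, crops included, and the job is handed in when it is done.

Besides the shell and the picture viewer there is one more tool, called after "Emit:" as a command line: name --pt "numbers of a row" for each row, then --argument value for the rest. arm_command: Moves the arm, as the interface text tells. Shift numbers are shares of 0.5 m and turn numbers shares of 120 degrees, none past 1 either way. Its arguments: {"type":"object","properties":{"targets":{"type":"array"},"claw":{"type":"number"}},"required":["targets"]}

```bash
mkdir -p pics
python3 - <<'E'
from bench import robot
import cv2,numpy as np
np.set_printoptions(precision=4,suppress=True)
print(robot.get_obs())
for n in("scene","side","wrist"):
    print(n,robot.camera_info(n))
    cv2.imwrite(f"pics/{n}0.png",robot.snapshot(n)[:,:,::-1])
E
```

```text
{'time': 0.0, 'joint_positions': array([ 1.1179,  0.0879,  1.3722, -0.    ,  1.6836, -0.1031]), 'qvel': array([-0.001 ,  0.0004, -0.0003, -0.0011,  0.0007,  0.0013]), 'joint_torque': array([ -0.001 , -34.0161, -30.2432,   0.0717,   0.0329,  -0.0002]), 'tool_pos': array([0.1882, 0.5162, 0.1827]), 'ee_rot': array([-3.1395, -0.0002,  2.7918]), 'wrist_force': array([-0.0461, -0.6994, -0.0069]), 'wrist_torque': array([ 0.0041, -0.0442, -0.0304]), 'finger_force': 0.0, 'width': 0.09413314293767702}
scene {'vfov': 46.77377623975267, 'cx': 318.53247217476576, 'cy': 198.29971580100795, 'extrinsics': array([[-0.5559, -0.6937,  0.458 ,  1.0202],
       [ 0.8312, -0.4603,  0.3118,  0.3184],
       [-0.0054,  0.554 ,  0.8325,  0.9772],
       [ 0.    ,  0.    ,  0.    ,  1.    ]])}
side {'vfov': 54.98566218174223, 'cx': 317.2450092632319, 'cy': 193.83140008752832, 'extrinsics': array([[-0.9162,  0.3054, -0.2596,  0.3154],
       [-0.4004, -0.7262,  0.5589,  0.5182],
       [-0.0179,  0.616 ,  0.7876,  0.8103],
       [ 0.    ,  0.    ,  0.    ,  1.    ]])}
wrist {'vfov': 62.638852338089656, 'cx': 323.93876198023736, 'cy': 196.77757197310947, 'T_tool_cam': array([[ 0.0001,  0.9677,  0.2521,  0.0737],
       [ 1.    ,  0.0001, -0.0006,  0.0007],
       [-0.0006,  0.2521, -0.9677, -0.2016],
       [ 0.    ,  0.    ,  0.    ,  1.    ]])}
```

View pics/scene0.png

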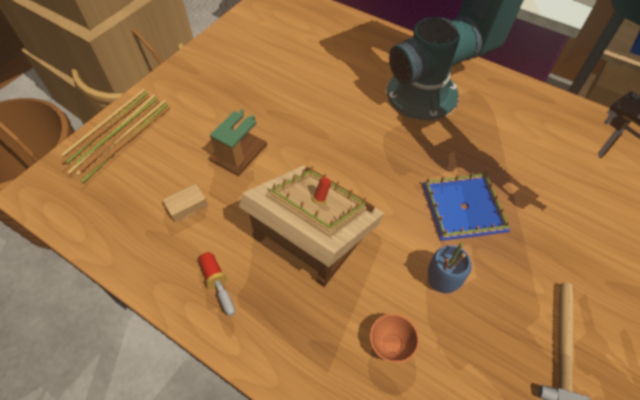

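View pics/side0.png

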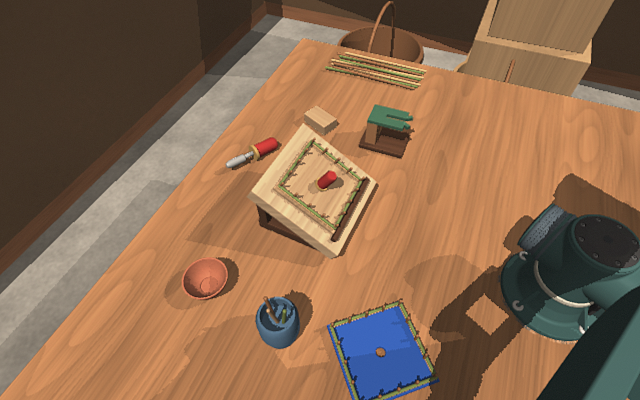

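Scene view: the candidates for the pin are the red handle standing in the plywood board (scene 323,189; side 327,180) and a larger red-handled pin lying loose on the table (scene 210,265; side 265,147). The blue look-alike base is at scene (465,207). I choose the pin in the board. The rest with its green plate is at scene (233,128), side (390,118), and the notch opens towards the robot. Next is a close crop to confirm.

```bash
cat > h.py <<'E'
from bench import robot
import cv2,numpy as np
from scipy.spatial.transform import Rotation as Ro
np.set_printoptions(precision=4,suppress=True)
def cam(n,obs=None):
    c=robot.camera_info(n); f=200/np.tan(np.radians(c["vfov"])/2)
    if "extrinsics" in c: T=np.array(c["extrinsics"])
    else:
        o=obs or robot.get_obs(); W=np.eye(4); W[:3,:3]=Ro.from_euler("xyz",o["ee_rot"]).as_matrix(); W[:3,3]=o["tool_pos"]; T=W@c["T_tool_cam"]
    return f,c["cx"],c["cy"],T
def ray(C,p):
    f,cx,cy,T=C; d=T[:3,:3]@np.array([(p[0]-cx)/f,-(p[1]-cy)/f,-1]); return T[:3,3],d/np.linalg.norm(d)
def onz(C,p,z):
    o,d=ray(C,p); return o+d*(z-o[2])/d[2]
def tri(*cps):
    A=np.zeros((3,3));b=np.zeros(3);R=[ray(C,p) for C,p in cps]
    for o,d in R: M=np.eye(3)-np.outer(d,d);A+=M;b+=M@o
    X=np.linalg.solve(A,b); return X,[np.linalg.norm((np.eye(3)-np.outer(d,d))@(X-o)) for o,d in R]
def proj(C,X):
    f,cx,cy,T=C; q=T[:3,:3].T@(np.asarray(X)-T[:3,3]); return np.array([cx-f*q[0]/q[2],cy+f*q[1]/q[2]])
E
python3 - <<'E'
from h import *
a=cv2.imread("pics/scene0.png");b=cv2.imread("pics/side0.png")
k=lambda im,x,y,w,h,s:cv2.resize(im[y:y+h,x:x+w],None,fx=s,fy=s,interpolation=cv2.INTER_CUBIC)
cv2.imwrite("pics/crop1.png",np.vstack([np.hstack([k(a,200,90,100,75,4),k(a,265,155,100,75,4)]),np.hstack([k(b,345,90,100,75,4),k(b,285,145,100,75,4)])]))
E
```

```text
(no output)
```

View pics/crop1.png

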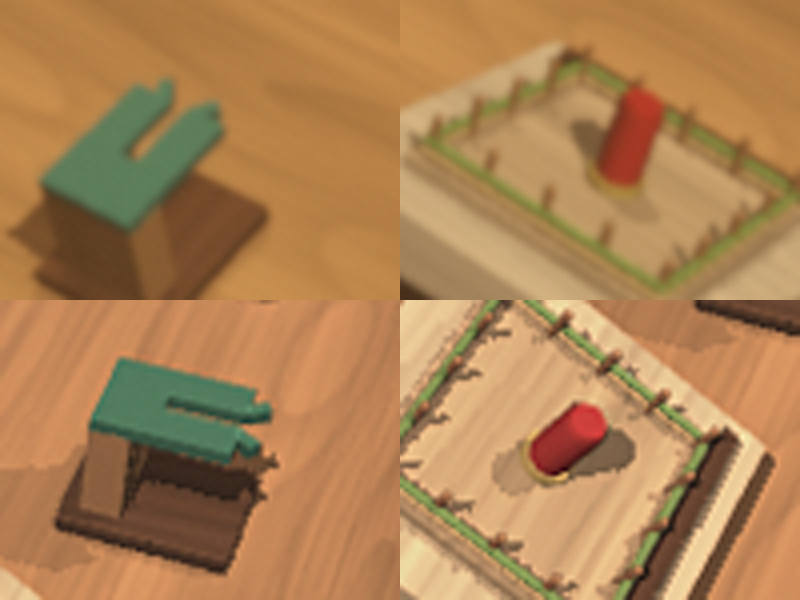

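The crop confirms it: the red handle with its brass collar stands on the base (scene ≈ 323,189; side ≈ 327,180). The notch in the green plate has its blind end at scene ≈ (232,129), side ≈ (387,116).

Run:
```python
from h import *
a=cv2.imread("pics/scene0.png");b=cv2.imread("pics/side0.png")
S,D=cam("scene"),cam("side")
s=lambda x,y:(200+x/4,90+y/4); d=lambda x,y:(345+x/4,90+(y-300)/4)
for n,p,q in [("backL",s(42,180),d(120,360)),("backR",s(130,228),d(92,425)),("blind",s(133,157),d(168,403)),("g1",s(170,80),d(270,408)),("g2",s(213,104),d(255,445))]:
    print(n,onz(S,p,.1),onz(D,q,.1),tri((S,p),(D,q)))
def red(im,x,y,w,h):
    hsv=cv2.cvtColor(im,cv2.COLOR_BGR2HSV);m=((hsv[...,0]<7)|(hsv[...,0]>172))&(hsv[...,1]>150)&(hsv[...,2]>90)
    mm=np.zeros(m.shape,np.uint8);mm[y:y+h,x:x+w]=m[y:y+h,x:x+w]
    c=max(cv2.findContours(mm,0,2)[0],key=cv2.contourArea);return cv2.minAreaRect(c),cv2.boxPoints(cv2.minAreaRect(c))
for im,x,y in((a,295,165),(b,300,155)): print(red(im,x,y,60,50))
cap=tri((S,(326.7,180)),(D,(332.3,175)))
print("cap",cap)
p=lambda x,y:(265+(x-400)/4,155+y/4); q=lambda x,y:(285+(x-400)/4,145+(y-300)/4)
print("collar",tri((S,p(616,182)),(D,q(552,462))))
# base frame corners (green weave)
for P,Q in [((578,62),(705,450)),((790,190),None),((657,290),None),((420,140),None)]:
    print(p(*P),Q)
```

```text
backL [ 0.5289 -0.3423  0.1   ] [ 0.5265 -0.3445  0.1   ] (array([ 0.5272, -0.3449,  0.0984]), [np.float64(0.0011385666232166952), np.float64(0.0011385666232166076)])
backR [ 0.5286 -0.2711  0.1   ] [ 0.5224 -0.2715  0.1   ] (array([ 0.5244, -0.2765,  0.094 ]), [np.float64(0.001226839279575952), np.float64(0.00122683927957594)])
blind [ 0.4824 -0.307   0.1   ] [ 0.4812 -0.3132  0.1   ] (array([ 0.4814, -0.3087,  0.1011]), [np.float64(0.0022191257565221177), np.float64(0.002219125756521923)])
g1 [ 0.4171 -0.3298  0.1   ] [ 0.4148 -0.3349  0.1   ] (array([ 0.4153, -0.3322,  0.0999]), [np.float64(0.0019853616810770196), np.float64(0.0019853616810770127)])
g2 [ 0.4184 -0.2931  0.1   ] [ 0.4143 -0.2944  0.1   ] (array([ 0.4151, -0.2967,  0.0965]), [np.float64(0.0011299195721123996), np.float64(0.0011299195721124413)])
(((322.70361328125, 188.9298553466797), (9.215617179870605, 22.13093376159668), 19.653823852539062), array([[314.6425, 197.8009],
       [322.086 , 176.9593],
       [330.7647, 180.0588],
       [323.3213, 200.9004]], dtype=float32))
(((326.676513671875, 179.20591735839844), (10.738058090209961, 20.71685791015625), 49.398704528808594), array([[315.3177, 181.8706],
       [331.0471, 168.3883],
       [338.0353, 176.5412],
       [322.3059, 190.0236]], dtype=float32))
cap (array([ 0.5202, -0.0013,  0.1614]), [np.float64(0.0023772819145104554), np.float64(0.002377281914510495)])
collar (array([ 0.5449, -0.0054,  0.1081]), [np.float64(0.002491562863672584), np.float64(0.002491562863672528)])
(309.5, 170.5) (705, 450)
(362.5, 202.5) None
(329.25, 227.5) None
(270.0, 190.0) None
```

Emit:
arm_command --pt "0.36 -0.52 0.2 0.1" --pt "0.36 -0.52 0.2 0.1" --pt "0.36 -0.52 0.2 0.1" --pt "0.36 -0.52 0.2 0.1" --pt "0.36 -0.52 0.2 0.1" --pt "0.36 -0.52 0.2 0.1" --pt "0.36 -0.52 0.2 0.1" --pt "0.36 -0.52 0.2 0.1" --claw 0

```text
time: 0.82
tool_pos: [0.3689, 0.2549, 0.2843]
ee_rot: [3.141, 0.0, 3.002]
wrist_force: [1.0, 0.9, 0.5]
width: 0.0937
finger_force: 0.0
```

Emit:
arm_command --pt "0.28 -0.5 0.0 0.05" --pt "0.28 -0.5 0.0 0.05" --pt "0.28 -0.5 0.0 0.05" --pt "0.28 -0.5 0.0 0.05" --pt "0.28 -0.5 0.0 0.05" --pt "0.28 -0.5 0.0 0.05" --pt "0.28 -0.5 0.0 0.05" --pt "0.28 -0.5 0.0 0.05"

```text
time: 1.48
tool_pos: [0.5104, 0.0007, 0.2816]
ee_rot: [-3.139, -0.002, 3.098]
wrist_force: [-0.9, 1.1, -0.7]
width: 0.0944
finger_force: 0.0
```

Run:
```python
from h import *
o=robot.get_obs();print(o["time"],o["tool_pos"],o["ee_rot"],o["qvel"])
np.savez("w1.npz",p=o["tool_pos"],r=o["ee_rot"])
im=robot.snapshot("wrist")[:,:,::-1];cv2.imwrite("pics/w1.png",im)
```

```text
1.4833 [0.5104 0.0007 0.2816] [-3.139  -0.0024  3.0977] [ 0.0849 -0.044   0.0389  0.0759  0.054   0.0791]
```

View pics/w1.png

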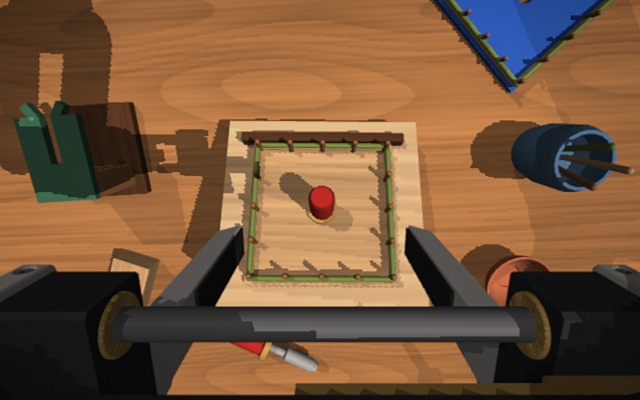

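Wrist view: pin handle with its cap at ≈ (321,193), collar at ≈ (320,217), ledge from (242,135) to (404,138), board's low edge from (231,121) to (417,122), rest's notch at the left ≈ (52,130).

Run:
```python
from h import *
w=np.load("w1.npz");W=cam("wrist",dict(tool_pos=w["p"],ee_rot=w["r"]));S,D=cam("scene"),cam("side")
im=cv2.imread("pics/w1.png");hsv=cv2.cvtColor(im,cv2.COLOR_BGR2HSV)
m=(((hsv[...,0]<7)|(hsv[...,0]>172))&(hsv[...,1]>150)&(hsv[...,2]>60)).astype(np.uint8);m[:160]=0;m[240:]=0;m[:,:290]=0;m[:,350:]=0
c=max(cv2.findContours(m,0,2)[0],key=cv2.contourArea);print(cv2.minAreaRect(c),cv2.boundingRect(c))
cen=cv2.minAreaRect(c)[0]
# board yaw from level edges
for z,a,b in((.0745,(243,137),(404,138)),(.046,(231,121),(417,122))):
    A,B=onz(W,a,z),onz(W,b,z);v=B-A;print("edge",A,B,np.degrees(np.arctan2(-v[0],v[1])),np.linalg.norm(v))
print("cap",tri((S,(326.7,180)),(D,(332.3,175)),(W,(321,193))))
# silhouette centre of handle, compare
print("mid",tri((S,(322.7,188.9)),(D,(326.7,179.2)),(W,cen)))
print("notch blind",onz(W,(53,163),.1))
# weave verticals
for a,b in(((256,145),(250,277)),((388,145),(394,277))):
    print(onz(W,a,.1),onz(W,b,.175))
```

```text
((321.5, 202.5), (33.0, 25.0), 90.0) (309, 186, 26, 34)
edge [ 0.463  -0.0961  0.0745] [0.4728 0.1013 0.0745] -2.8526277939107474 0.19761665591974353
edge [ 0.4436 -0.1166  0.046 ] [0.4555 0.1245 0.046 ] -2.8071192765057784 0.2413180548902815
cap (array([ 0.5189, -0.0019,  0.1598]), [np.float64(0.002548041570443598), np.float64(0.002813600675491715), np.float64(0.0019285370638726228)])
mid (array([ 0.533 , -0.0024,  0.1404]), [np.float64(0.001381115412149327), np.float64(0.0015222896622024192), np.float64(0.0007556364805495245)])
notch blind [ 0.4817 -0.3161  0.1   ]
[ 0.4711 -0.0757  0.1   ] [ 0.5994 -0.079   0.175 ]
[0.4778 0.077  0.1   ] [0.6057 0.0698 0.175 ]
```

Emit:
arm_command --pt "0.044 -0.004 -0.14 -0.006" --pt "0.044 -0.004 -0.14 -0.006" --pt "0.044 -0.004 -0.14 -0.006" --pt "0.044 -0.004 -0.14 -0.006" --pt "0.044 -0.004 -0.14 -0.006" --pt "0.044 -0.004 -0.14 -0.006"

```text
time: 2.03
tool_pos: [0.5312, 0.0054, 0.2169]
ee_rot: [3.142, 0.005, 3.095]
wrist_force: [-0.3, -0.4, -0.6]
width: 0.0942
finger_force: 0.0
```

Run:
```python
from h import *
o=robot.get_obs();print(o["time"],o["tool_pos"],o["ee_rot"],o["qvel"],o["joint_positions"])
C=cam("wrist",o);im=robot.snapshot("wrist")[:,:,::-1];cv2.imwrite("pics/w2.png",im);hsv=cv2.cvtColor(im,cv2.COLOR_BGR2HSV)
m=(((hsv[...,0]<7)|(hsv[...,0]>172))&(hsv[...,1]>150)&(hsv[...,2]>60)).astype(np.uint8);m[:,:260]=0;m[:,380:]=0;m[280:]=0
c=max(cv2.findContours(m,0,2)[0],key=cv2.contourArea);r=cv2.boundingRect(c);print(r,cv2.contourArea(c))
print("mid y",onz(C,(r[0]+r[2]/2,r[1]+r[3]/2),.137),proj(C,(.5213,-.001,.1616)),proj(C,(.531,-.001,.144)),proj(C,(.549,-.001,.113)))
```

```text
2.0333 [0.5312 0.0054 0.2169] [3.1416 0.0047 3.0946] [-0.0036 -0.0033 -0.0043 -0.0025 -0.0061 -0.0012] [-0.0967  0.0372  1.3584  0.0002  1.7413 -1.6205]
(298, 179, 32, 41) 848.5
mid y [ 0.5336 -0.0025  0.137 ] [314.1578 192.7828] [315.3422 198.6608] [317.1249 208.1666]
```

Emit:
arm_command --pt "0 -0.015 -0.04 0" --pt "0 -0.015 -0.1 0" --pt "0 -0.015 -0.15 0" --pt "0 -0.015 -0.188 0" --pt "0 -0.015 -0.188 0" --pt "0 -0.015 -0.188 0" --pt "0 -0.015 -0.188 0"

```text
time: 2.67
tool_pos: [0.5319, -0.0028, 0.1225]
ee_rot: [-3.141, 0.004, 3.094]
wrist_force: [0.1, -0.8, -0.4]
width: 0.094
finger_force: 0.0
```

Emit:
arm_command --pt "0 0 0 0" --pt "0 0 0 0" --pt "0 0 0 0" --pt "0 0 0 0" --pt "0 0 0 0" --pt "0 0 0 0" --pt "0 0 0 0" --pt "0 0 0 0" --claw 1

```text
time: 3.33
tool_pos: [0.5304, -0.0028, 0.1197]
ee_rot: [3.142, -0.0, 3.093]
wrist_force: [0.1, 0.1, -0.5]
width: 0.0441
finger_force: 0.0
```

Emit:
arm_command --pt "0 0 0 0" --pt "0 0 0 0" --pt "0 0 0 0" --pt "0 0 0 0" --pt "0 0 0 0" --pt "0 0 0 0" --pt "0 0 0 0" --pt "0 0 0 0"

```text
time: 4.0
tool_pos: [0.5305, -0.0028, 0.1197]
ee_rot: [3.142, -0.0, 3.093]
wrist_force: [-0.2, -0.5, -0.4]
width: 0.027
finger_force: 30.0
```

Emit:
arm_command --pt "-0.005 0 0.009 0" --pt "-0.01 0.0005 0.0173 0" --pt "-0.015 0.001 0.026 0" --pt "-0.02 0.001 0.0346 0" --pt "-0.025 0.001 0.0433 0" --pt "-0.03 0.0015 0.052 0" --pt "-0.035 0.002 0.0606 0" --pt "-0.04 0.002 0.0693 0"

```text
time: 4.67
tool_pos: [0.5102, -0.0017, 0.155]
ee_rot: [3.141, 0.0, 3.093]
wrist_force: [1.0, 0.2, -0.4]
width: 0.0272
finger_force: 30.0
```

Emit:
arm_command --pt "-0.005 0 0.009 0" --pt "-0.01 0.0005 0.0173 0" --pt "-0.015 0.001 0.026 0" --pt "-0.02 0.001 0.0346 0" --pt "-0.025 0.001 0.0433 0" --pt "-0.03 0.0015 0.052 0" --pt "-0.035 0.002 0.0606 0" --pt "-0.04 0.002 0.0693 0"

```text
time: 5.33
tool_pos: [0.4902, -0.0008, 0.1895]
ee_rot: [3.141, -0.0, 3.093]
wrist_force: [0.8, 0.9, -1.1]
width: 0.0274
finger_force: 30.0
```

Run:
```python
from h import *
o=robot.get_obs();print(o["time"],o["tool_pos"],o["ee_rot"],o["wrist_force"],o["width"],o["finger_force"])
k=lambda im,x,y,w,h,s:cv2.resize(im[y:y+h,x:x+w],None,fx=s,fy=s,interpolation=cv2.INTER_CUBIC)
a=robot.snapshot("scene")[:,:,::-1];b=robot.snapshot("side")[:,:,::-1]
cv2.imwrite("pics/sc3.png",a);cv2.imwrite("pics/sd3.png",b)
cv2.imwrite("pics/c3.png",np.hstack([k(a,240,100,160,180,2.5),k(b,250,90,160,180,2.5)]))
```

```text
5.3333 [ 0.4902 -0.0008  0.1895] [ 3.1415 -0.      3.0934] [ 0.7567  0.9416 -1.1406] 0.027412824623102974 29.991225013509393
```

View pics/c3.png

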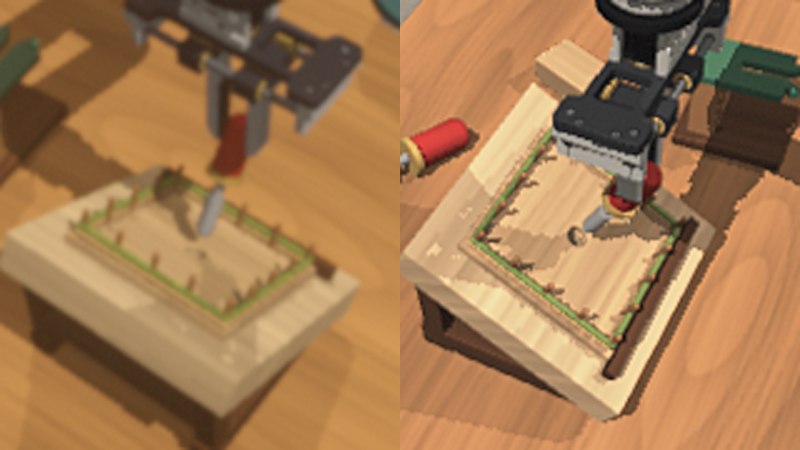

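The pin is out, leaning in the grip with its tip above the hole. The base has not moved. Now I'll lift and carry it to in front of the rest's mouth.

Emit:
arm_command --pt "0 0 0.08 0" --pt "0 0 0.13 0" --pt "-0.05 -0.05 0.16 0" --pt "-0.32 -0.5 0.16 0.044" --pt "-0.32 -0.5 0.16 0.044" --pt "-0.32 -0.5 0.16 0.044" --pt "-0.32 -0.5 0.16 0.044" --pt "-0.32 -0.5 0.16 0.044"

```text
time: 6.1
tool_pos: [0.357, -0.2056, 0.2692]
ee_rot: [-3.141, 0.001, -3.097]
wrist_force: [1.5, -1.2, -0.6]
width: 0.0269
finger_force: 30.0
```

Emit:
arm_command --pt "-0.12 -0.25 0 0" --pt "-0.12 -0.25 0 0" --pt "-0.12 -0.25 0 0" --pt "-0.12 -0.25 0 0" --pt "-0.12 -0.25 0 0" --pt "-0.12 -0.25 0 0" --pt "-0.12 -0.25 0 0"

```text
time: 6.68
tool_pos: [0.3014, -0.3267, 0.2691]
ee_rot: [-3.141, -0.001, -3.1]
wrist_force: [-0.5, 0.3, -1.2]
width: 0.0272
finger_force: 30.0
```

Run:
```python
from h import *
o=robot.get_obs();print(o["time"],o["tool_pos"],o["ee_rot"],o["joint_positions"],o["qvel"],o["width"])
np.savez("w4.npz",p=o["tool_pos"],r=o["ee_rot"])
cv2.imwrite("pics/w4.png",robot.snapshot("wrist")[:,:,::-1])
```

```text
6.6833 [ 0.3014 -0.3267  0.2691] [-3.1415 -0.001  -3.0997] [-0.9524 -0.1493  1.4332 -0.001   1.8582 -2.5654] [ 0.0188 -0.0094  0.0013 -0.0035 -0.0014 -0.0029] 0.02718066134546823
```

View pics/w4.png

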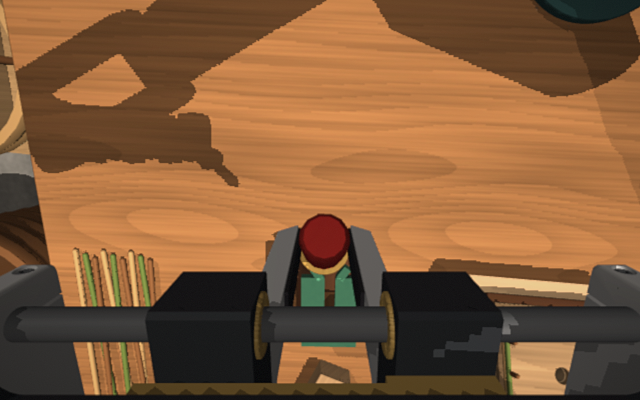

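The wrist view shows the pin held ((325,240)), with the green forks behind it at ≈ (313,297) and (344,297), so the slot is at ≈ (329,300). Joint 6 is near its limit, so I'll move forward from here.

Run:
```python
from h import *
w=np.load("w4.npz");W=cam("wrist",dict(tool_pos=w["p"],ee_rot=w["r"]))
im=cv2.imread("pics/w4.png");hsv=cv2.cvtColor(im,cv2.COLOR_BGR2HSV)
m=(hsv[...,0]>60)&(hsv[...,0]<100)&(hsv[...,1]>60)&(hsv[...,2]>50)
for r in range(276,306,4):
    c=np.where(m[r,290:370])[0]+290; g=np.split(c,np.where(np.diff(c)>2)[0]+1)
    e=[(int(q[0]),int(q[-1])) for q in g if len(q)>2]
    print(r,e,[tuple(onz(W,(x,r),.1)[:2].round(4)) for q in e for x in (q[0]-.5,q[1]+.5)])
a=cv2.imread("pics/scene0.png")
```

```text
276 [(313, 323), (336, 347)] [(np.float64(0.4267), np.float64(-0.3345)), (np.float64(0.4262), np.float64(-0.3209)), (np.float64(0.4255), np.float64(-0.306)), (np.float64(0.4249), np.float64(-0.2911))]
280 [(301, 323), (336, 351)] [(np.float64(0.4329), np.float64(-0.3493)), (np.float64(0.4317), np.float64(-0.3206)), (np.float64(0.431), np.float64(-0.3057)), (np.float64(0.4302), np.float64(-0.2857))]
284 [(301, 323), (336, 352)] [(np.float64(0.4384), np.float64(-0.3492)), (np.float64(0.4372), np.float64(-0.3204)), (np.float64(0.4366), np.float64(-0.3054)), (np.float64(0.4357), np.float64(-0.2841))]
288 [(301, 323), (335, 352)] [(np.float64(0.444), np.float64(-0.349)), (np.float64(0.4428), np.float64(-0.3202)), (np.float64(0.4422), np.float64(-0.3064)), (np.float64(0.4412), np.float64(-0.2838))]
292 [(301, 323), (335, 353)] [(np.float64(0.4496), np.float64(-0.3489)), (np.float64(0.4484), np.float64(-0.3199)), (np.float64(0.4478), np.float64(-0.3061)), (np.float64(0.4468), np.float64(-0.2822))]
296 [(301, 323), (335, 354)] [(np.float64(0.4552), np.float64(-0.3488)), (np.float64(0.454), np.float64(-0.3197)), (np.float64(0.4534), np.float64(-0.3058)), (np.float64(0.4524), np.float64(-0.2805))]
300 [(301, 323), (335, 355)] [(np.float64(0.4609), np.float64(-0.3486)), (np.float64(0.4597), np.float64(-0.3195)), (np.float64(0.4591), np.float64(-0.3055)), (np.float64(0.458), np.float64(-0.2789))]
304 [(301, 323), (335, 355)] [(np.float64(0.4666), np.float64(-0.3485)), (np.float64(0.4654), np.float64(-0.3192)), (np.float64(0.4648), np.float64(-0.3052)), (np.float64(0.4637), np.float64(-0.2785))]
```

Emit:
arm_command --pt "0.04 0.009 0 0" --pt "0.08 0.018 -0.05 0" --pt "0.086 0.018 -0.11 0" --pt "0.086 0.018 -0.18 0" --pt "0.086 0.018 -0.236 0" --pt "0.086 0.018 -0.236 0" --pt "0.086 0.018 -0.236 0" --pt "0.086 0.018 -0.236 0"

```text
time: 7.4
tool_pos: [0.345, -0.3188, 0.1534]
ee_rot: [-3.138, 0.001, -3.1]
wrist_force: [-0.6, -0.0, -0.5]
width: 0.0272
finger_force: 30.0
```

Run:
```python
from h import *
o=robot.get_obs();print(o["time"],o["tool_pos"],o["ee_rot"],o["joint_positions"],o["wrist_force"])
k=lambda im,x,y,w,h,s:cv2.resize(im[y:y+h,x:x+w],None,fx=s,fy=s,interpolation=cv2.INTER_CUBIC)
a=robot.snapshot("scene")[:,:,::-1];b=robot.snapshot("side")[:,:,::-1]
cv2.imwrite("pics/c5.png",np.hstack([k(a,200,60,130,120,3),k(b,350,70,130,120,3)]))
```

```text
7.4 [ 0.345  -0.3188  0.1534] [-3.1381  0.0007 -3.0998] [-0.8654 -0.0874  1.6054 -0.0016  1.6204 -2.4781] [-0.5532 -0.0399 -0.5158]
```

View pics/c5.png

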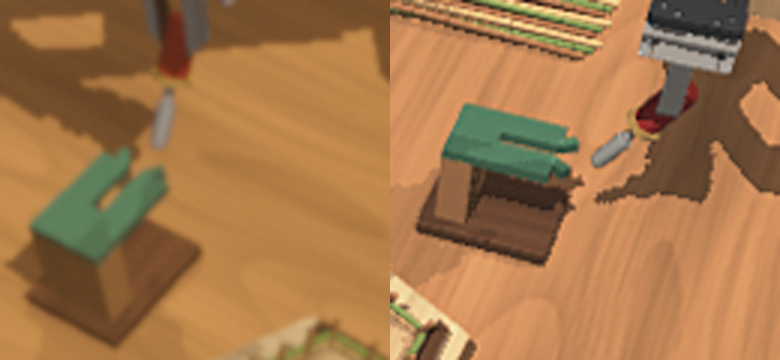

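Emit:
arm_command --pt "0.015 0.001 -0.016 0" --pt "0.03 0.002 -0.016 0" --pt "0.045 0.004 -0.016 0" --pt "0.06 0.005 -0.016 0" --pt "0.075 0.006 -0.016 0" --pt "0.075 0.006 -0.016 0"

```text
time: 8.0
tool_pos: [0.3825, -0.3153, 0.1427]
ee_rot: [-3.142, -0.002, -3.1]
wrist_force: [0.3, 0.6, -2.3]
width: 0.0271
finger_force: 30.0
```

Emit:
arm_command --pt "0.01 0.0005 0 0" --pt "0.02 0.001 0 0" --pt "0.03 0.0015 0 0" --pt "0.04 0.002 0 0" --pt "0.04 0.002 0 0"

```text
time: 8.42
tool_pos: [0.4022, -0.3151, 0.1437]
ee_rot: [-3.14, -0.0, -3.101]
wrist_force: [-2.8, 0.0, 2.1]
width: 0.0274
finger_force: 30.0
```

Emit:
arm_command --pt "0.01 0.0005 0 0" --pt "0.02 0.001 0 0" --pt "0.03 0.0015 0 0" --pt "0.03 0.0015 0 0"

```text
time: 8.75
tool_pos: [0.4176, -0.3143, 0.144]
ee_rot: [-3.139, 0.001, -3.101]
wrist_force: [-2.9, 0.6, 3.6]
width: 0.0268
finger_force: 30.0
```

Run:
```python
from h import *
o=robot.get_obs();print(o["time"],o["tool_pos"],o["ee_rot"],o["joint_positions"],o["wrist_force"])
k=lambda im,x,y,w,h,s:cv2.resize(im[y:y+h,x:x+w],None,fx=s,fy=s,interpolation=cv2.INTER_CUBIC)
a=robot.snapshot("scene")[:,:,::-1];b=robot.snapshot("side")[:,:,::-1]
cv2.imwrite("pics/c6.png",np.hstack([k(a,200,60,130,120,3),k(b,350,70,130,120,3)]))
```

```text
8.75 [ 0.4176 -0.3143  0.144 ] [-3.1394  0.0005 -3.1011] [-0.7528  0.0361  1.5034 -0.0012  1.6001 -2.3641] [-2.8807  0.5941  3.6405]
```

View pics/c6.png

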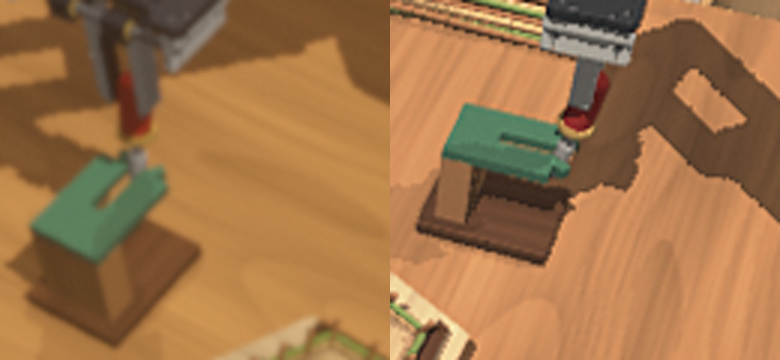

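Emit:
arm_command --pt "0.008 0.0005 0 0" --pt "0.014 0.0005 0 0" --pt "0.014 0.0005 0 0"

```text
time: 9.1
tool_pos: [0.4238, -0.3138, 0.1432]
ee_rot: [-3.14, -0.001, -3.101]
wrist_force: [-3.1, -1.0, 2.8]
width: 0.027
finger_force: 30.0
```

Emit:
arm_command --pt "-0.02 -0.001 0 0" --pt "-0.06 -0.003 0 0" --pt "-0.1 -0.005 0 0" --pt "-0.1 -0.005 0 0" --pt "-0.1 -0.005 0 0"

```text
time: 9.52
tool_pos: [0.3729, -0.3157, 0.1422]
ee_rot: [3.141, -0.0, -3.103]
wrist_force: [-0.8, -0.2, -1.0]
width: 0.0269
finger_force: 30.0
```

Run:
```python
from h import *
o=robot.get_obs();print(o["time"],o["tool_pos"],o["ee_rot"],o["wrist_force"])
S,D=cam("scene"),cam("side");G=o["tool_pos"]+[0,0,.019];x=np.array([.999,.043,0])
for t in(0,10,20):
    d=np.sin(np.radians(t))*x-np.cos(np.radians(t))*np.array([0,0,1])
    print(t,[ (proj(C,G+d*.034).round(1),proj(C,G+d*.096).round(1)) for C in(S,D)])
k=lambda im,x,y,w,h,s:cv2.resize(im[y:y+h,x:x+w],None,fx=s,fy=s,interpolation=cv2.INTER_CUBIC)
a=robot.snapshot("scene")[:,:,::-1];b=robot.snapshot("side")[:,:,::-1]
cv2.imwrite("pics/c7.png",np.hstack([k(a,230,70,64,80,6),k(b,400,80,64,80,6)]))
```

```text
9.5167 [ 0.3729 -0.3157  0.1422] [ 3.141  -0.0004 -3.1028] [-0.8189 -0.2468 -1.0017]
0 [(array([256. ,  94.4]), array([258.7, 111.4])), (array([427.9, 117.5]), array([423.2, 134.8]))]
10 [(array([254.6,  95.6]), array([255. , 114.8])), (array([425.7, 116.9]), array([417.4, 132.9]))]
20 [(array([253.3,  96.6]), array([251.3, 117.5])), (array([423.7, 115.9]), array([411.9, 130.4]))]
```

View pics/c7.png

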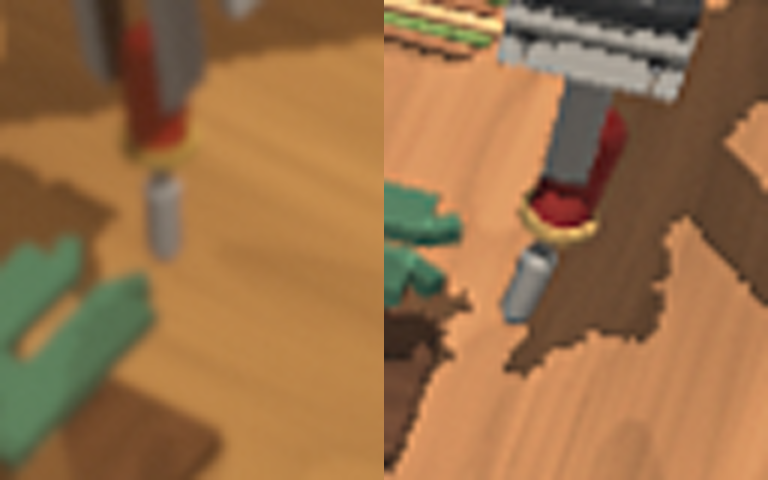

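The pin now hangs about 3° from upright (side tip ≈ (422,134), predicted 423,135 for upright). Next I'll lower it to notch height and slide it in.

Emit:
arm_command --pt "0 -0.001 -0.023 0" --pt "0 -0.001 -0.046 0" --pt "0 -0.001 -0.046 0" --pt "0.03 0.0 -0.046 0" --pt "0.06 0.001 -0.046 0" --pt "0.075 0.002 -0.046 0" --pt "0.085 0.0025 -0.046 0" --pt "0.085 0.0025 -0.046 0"

```text
time: 10.28
tool_pos: [0.4164, -0.3146, 0.1195]
ee_rot: [-3.142, -0.002, -3.1]
wrist_force: [-0.5, -0.5, -1.2]
width: 0.027
finger_force: 30.0
```

Emit:
arm_command --pt "0.015 0.0007 0 0" --pt "0.03 0.0013 0 0" --pt "0.045 0.002 0 0" --pt "0.045 0.002 0 0"

```text
time: 10.62
tool_pos: [0.4396, -0.3138, 0.1201]
ee_rot: [-3.141, -0.001, -3.101]
wrist_force: [-0.4, -0.5, -0.6]
width: 0.0272
finger_force: 30.0
```

Emit:
arm_command --pt "0.015 0.0007 0 0" --pt "0.03 0.0013 0 0" --pt "0.045 0.002 0 0" --pt "0.054 0.0025 0 0" --pt "0.054 0.0025 0 0" --pt "0.054 0.0025 0 0"

```text
time: 11.12
tool_pos: [0.4655, -0.3126, 0.1199]
ee_rot: [-3.141, -0.002, -3.101]
wrist_force: [-0.6, -0.0, -0.3]
width: 0.0271
finger_force: 30.0
```

Run:
```python
from h import *
o=robot.get_obs();print(o["time"],o["tool_pos"],o["wrist_force"])
k=lambda im,x,y,w,h,s:cv2.resize(im[y:y+h,x:x+w],None,fx=s,fy=s,interpolation=cv2.INTER_CUBIC)
a=robot.snapshot("scene")[:,:,::-1];b=robot.snapshot("side")[:,:,::-1]
cv2.imwrite("pics/c8.png",np.hstack([k(a,195,80,80,90,5),k(b,350,80,80,90,5)]))
```

```text
11.1167 [ 0.4655 -0.3126  0.1199] [-0.5828 -0.0238 -0.2836]
```

View pics/c8.png

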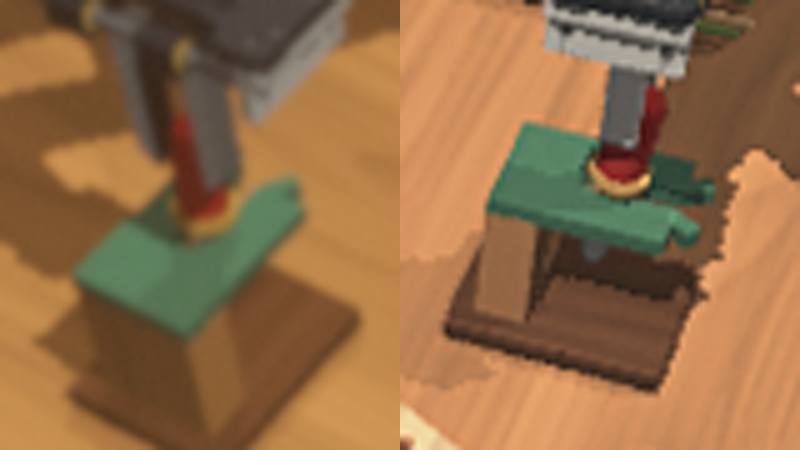

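The pin is in the notch: collar just above the plate (side ≈ (474,115)), shank showing underneath. I'll lower until it touches.

Emit:
arm_command --pt "0.002 0 -0.004 0" --pt "0.002 0 -0.008 0" --pt "0.002 0 -0.008 0"

```text
time: 11.47
tool_pos: [0.4659, -0.3125, 0.1155]
ee_rot: [-3.141, -0.002, -3.102]
wrist_force: [0.2, 0.5, -1.4]
width: 0.0274
finger_force: 30.0
```

Emit:
arm_command --pt "0 0 -0.003 0" --pt "0 0 -0.003 0"

```text
time: 11.63
tool_pos: [0.4661, -0.3126, 0.1142]
ee_rot: [-3.141, -0.002, -3.102]
wrist_force: [0.2, 0.9, -1.4]
width: 0.0273
finger_force: 30.0
```

Emit:
arm_command --pt "0 0 -0.002 0" --pt "0 0 -0.004 0" --pt "0 0 -0.004 0"

```text
time: 11.88
tool_pos: [0.4666, -0.3128, 0.1133]
ee_rot: [-3.14, -0.001, -3.101]
wrist_force: [-1.3, -0.2, 2.4]
width: 0.0271
finger_force: 30.0
```

Emit:
arm_command --pt "0 0 -0.002 0" --pt "0 0 -0.003 0" --pt "0 0 -0.003 0"

```text
time: 12.13
tool_pos: [0.467, -0.3128, 0.1131]
ee_rot: [-3.139, 0.001, -3.101]
wrist_force: [0.3, 2.0, 5.9]
width: 0.0272
finger_force: 30.0
```

Touching at about 6 N. Letting go.

Emit:
arm_command --pt "0 0 0 0" --pt "0 0 0 0" --pt "0 0 0 0" --pt "0 0 0 0" --pt "0 0 0 0" --pt "0 0 0 0" --pt "0 0 0 0" --pt "0 0 0 0" --claw 0

```text
time: 12.8
tool_pos: [0.4663, -0.3127, 0.111]
ee_rot: [-3.141, -0.002, -3.101]
wrist_force: [-1.2, -0.2, 0.3]
width: 0.0767
finger_force: 0.0
```

Emit:
arm_command --pt "0 0 0 0" --pt "0 0 0 0" --pt "0 0 0 0" --pt "0 0 0.03 0" --pt "0 0 0.07 0" --pt "0 0 0.14 0" --pt "0 0 0.2 0" --pt "0 0 0.2 0"

```text
time: 13.47
tool_pos: [0.4688, -0.3147, 0.2192]
ee_rot: [-3.132, 0.008, -3.101]
wrist_force: [0.6, -0.5, 1.5]
width: 0.0942
finger_force: 0.0
```

Emit:
arm_command --pt "-0.2 0.2 0.1 0" --pt "-0.2 0.2 0.1 0" --pt "-0.2 0.2 0.1 0" --pt "-0.2 0.2 0.1 0" --pt "-0.2 0.2 0.1 0" --pt "-0.2 0.2 0.1 0"

```text
time: 13.97
tool_pos: [0.3663, -0.2125, 0.262]
ee_rot: [-3.138, 0.001, -3.101]
wrist_force: [0.6, -0.1, -1.1]
width: 0.0942
finger_force: 0.0
```

Run:
```python
from h import *
o=robot.get_obs();print(o["time"],o["tool_pos"],o["wrist_force"],o["width"])
k=lambda im,x,y,w,h,s:cv2.resize(im[y:y+h,x:x+w],None,fx=s,fy=s,interpolation=cv2.INTER_CUBIC)
a=robot.snapshot("scene")[:,:,::-1];b=robot.snapshot("side")[:,:,::-1]
cv2.imwrite("pics/c9.png",np.vstack([np.hstack([k(a,180,80,200,150,2),k(b,240,80,200,150,2)]),np.hstack([k(a,190,85,80,60,5),k(b,350,80,80,60,5)])]))
```

```text
13.9667 [ 0.3663 -0.2125  0.262 ] [ 0.5565 -0.1018 -1.0502] 0.0941697408657251
```

View pics/c9.png

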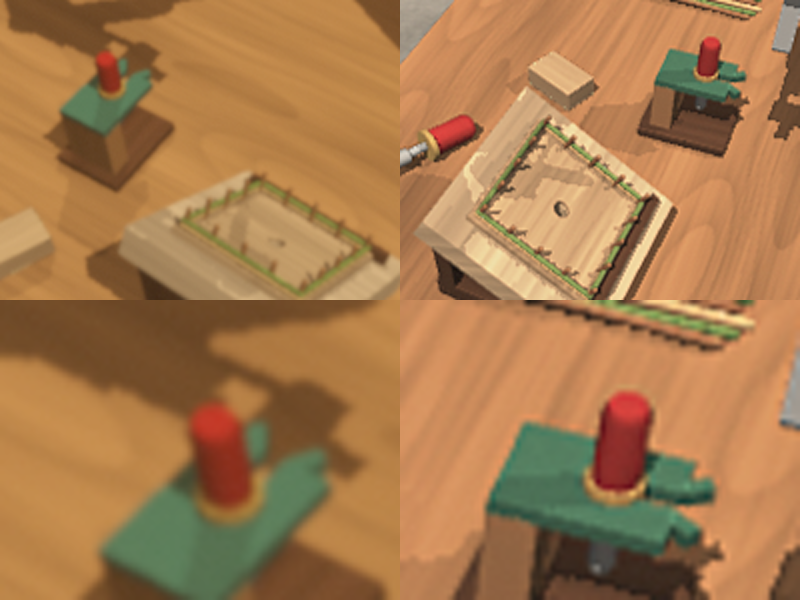

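The pin stands upright in the notch with its collar flat on the plate (scene ≈ (235,101), side ≈ (474,111)). The base and block have not moved.

```bash
python3 -c "
from bench import robot
print(robot.close_job())"
```

```text
the job is handed in; nothing more can be done
None
```

I drew the small red-handled pin out of the board and parked it upright in the notch, collar on the green plate; I let go and handed the job in at about 14 s, with the base still in place and the jar, bowl and block untouched.

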